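# Start three bench timers in order

## Robot

A 6-joint arm with a two-finger parallel gripper is mounted at the origin on the work surface. World frame = base frame: x ahead of the robot, y to its left, z up, the work surface at z = 0. Lengths are in m, angles in rad, forces in N, time in s.
With the tool pointing down it reaches from about 0.25 to 0.725 m from the base axis. Payload 4 kg.
Tool frame: the origin (TCP) lies midway between the tips of the shut fingers; the grasp point (between the pads) lies behind it (manip.pinch_z is the z of the grasp point in the tool frame, in m); z points along the fingers, y is the line along which they close (so a half turn about z gives the same grasp; the last joint's range is limited). The gripper opens to 85 mm and grips with 20 to 120 N. Pads are 22 mm wide; open, the fingers measure 114 mm over their backs; the gripper's body (76 mm by 85 mm) begins 54 mm behind the grasp point. The pads swing forward as they close: fully open they stand 13 mm farther back than shut.
Start: joints at [1.326, 0.241, 0.005, 1.335, 0, 1.571], TCP at [0.121, 0.485, 0.231] pointing down, gripper open.
Joint ranges: [-2.72, 2.72], [-1.05, 1.87], [-1.09, 1.28], [-1.99, 2.15], [-1.42, 1.44], [-3.14, 3.14]. Speed limits (rad/s): [2.79, 2.79, 3.14, 3.14, 3.14, 3.14].

## Interface

Orientations are given as a unit quaternion [x, y, z, w].
In Python, from cell import manip, get_image, close_job, regions_of, readout gives the robot as it stands. Calls block until the motion is done:
- manip.movep(position, orientation): joint-space move of the TCP to a pose.
- manip.line_to(position, velocity=0.15, frame=None, contact_N=None): straight line of the TCP; frame=None keeps the orientation; velocity is the mean speed in m/s. With contact_N (N) it stops when the force on the tool has changed by that much, and returns True; else False.
- manip.move_joints(angles): joint-space move.
- manip.command_gripper(opening): finger opening in m; the grip force is fixed at half the most; returns when the fingers have stopped.
- manip.sleep(seconds).
- manip.solve_ik(position, orientation): joint angles nearest the present ones, or None.
- get_image(name): name is "scene" or "side" or "wrist"; returns a dict with "frame" (400x640x3 uint8, blue, green, red), "depth" (400x640 float32, m along the optical axis (not along the pixel's ray), 0 where there is no reading), "fx", "fy", "cx", "cy" (pixels), "world_to_cam" (4x4, takes a point from world to camera coordinates). Camera axes: x right, y up, looking along -z (the intrinsics and any distortion apply to the point x, -y, -z); pixel columns grow to the right and rows downward; lengths in m; the calibration is good to about 2 mm. A picture is of the moment at which its call begins.
A pose or a line that the arm cannot do raises manip.Unreachable and nothing moves.
- close_job(): hands the job in; it is judged then, once.
Trained networks look in a picture, given as the dict that the camera call returned (one of the last four; its "shot" number tells which), for a name from the list of things; names that differ only in an ending like _2 or _b are one class to them, and where a whole thing is asked for, a point or a joint stands for the part that bears it (a point fixed in the world has none). Each returns a list of dicts, best first, with "conf" (0 to 1); they miss things now and then, are a little off and sometimes report something else, mostly with a low value. They report only what shows in the picture. A call takes as long as a camera call.
- regions_of(thing, picture): "region" (400x640 bool, what is visible of it) and "at" ([column, row] in pixels, amid what is visible of it).
Readings, each from a call of its own:
- readout.current_clock(): time.
- readout.current_q(): joint angles.
- readout.current_qvel(): joint speeds.
- readout.current_joint_torque(): joint torques, N m.
- readout.current_position(): TCP position.
- readout.current_ee_rot(): TCP orientation.
- readout.current_contact_force(): force on the tool from outside, world axes, zero at the start.
- readout.current_torque(): the same for the moment, N m.
- readout.current_grip_width(): finger opening in m.
- readout.current_grasp_force(): force on a finger pad.
Only numpy, scipy, OpenCV 4.12 (cv2) and the standard library are available. Lean on these libraries where they do the work, as an engineer would, in place of code of your own. Each camera call takes 0.05 s, during which the arm holds its last target. There are 200 camera calls.

## Task

Start the three bench timers for the heat-block run, in this order: first the round one, then the square one, then the long one. Tap each timer's black key down with the fingertips, lightly as one would with a finger, until it stays well down, then come clear. The timers stay standing where they are: do not lift, tip or shove them, and leave the bottle, the vial and the screwdriver alone.

Things in the scene. Friction and masses are not known exactly. Their poses are not given: they have to be found in the camera images.
- round_timer: Loose, about 0.3 kg, white plastic case with a black key, standing on the bench, 28 mm high without the key. Origin: centre of the underside, z up. Round case 64 mm in diameter, ring of small tick marks on top.
- square_timer: Loose, about 0.3 kg, white plastic case with a black key, standing on the bench, 28 mm high without the key. Origin: centre of the underside, z up. Square case 60 x 60 mm, one small window on top.
- long_timer: Loose, about 0.3 kg, white plastic case with a black key, standing on the bench, 28 mm high without the key. Origin: centre of the underside, z up. Long narrow case, 44 mm along its own x and 110 mm along its own y, a window at each end.
- round_key_top (a point): Centre of the top face of the round key, 30 mm in diameter, black, in the middle of the case top; moves down with the key. The top face is 44 mm above the bench with the key up and 36 mm with it fully down; even then it stands 8 mm proud of the case.
- square_key_top (a point): Centre of the top face of the square key, 30 x 30 mm, black, in the middle of the case top; moves down with the key. The top face is 44 mm above the bench with the key up and 36 mm with it fully down; even then it stands 8 mm proud of the case.
- long_key_top (a point): Centre of the top face of the oblong key, 26 mm along the timer's x and 46 mm along its y, black, in the middle of the case top; moves down with the key. The top face is 44 mm above the bench with the key up and 36 mm with it fully down; even then it stands 8 mm proud of the case.
- round_key (a joint): Round timer. Key travel in m: 0 = up (as at the start), 0.008 = fully down on its stop (there the key's sprung cap gives up to 7 mm more, 0.9 N per mm above 3.2 N, and comes back when let go; this give is not counted in the value), positive downwards. The key latches by friction: it takes about 2.5 N to move and stays where it is pushed, it does not spring back. The timer runs once this exceeds 0.004.
- square_key (a joint): Square timer. Key travel in m: 0 = up (as at the start), 0.008 = fully down on its stop (there the key's sprung cap gives up to 7 mm more, 0.9 N per mm above 3.2 N, and comes back when let go; this give is not counted in the value), positive downwards. The key latches by friction: it takes about 2.5 N to move and stays where it is pushed, it does not spring back. The timer runs once this exceeds 0.004.
- long_key (a joint): Long timer. Key travel in m: 0 = up (as at the start), 0.008 = fully down on its stop (there the key's sprung cap gives up to 7 mm more, 0.9 N per mm above 3.2 N, and comes back when let go; this give is not counted in the value), positive downwards. The key latches by friction: it takes about 2.5 N to move and stays where it is pushed, it does not spring back. The timer runs once this exceeds 0.004.
- bottle: Bystander: small square clear bottle, 50 x 50 mm, with a white screw cap 38 mm across, 86 mm high in all, standing loose beyond the timers. Origin: centre of the underside.
- vial: Bystander: amber glass vial with a white cap, 28 mm in diameter, 58 mm high, standing loose beyond the timers. Origin: centre of the underside.
- driver: Bystander: screwdriver 150 mm long, lying loose beyond the timers, along its own x. Origin: under its middle.

How it is judged:
On the way, in this order (a step that is already met when the one before it is completed fails the run):
1. the key of the round timer is down past half its travel (value of joint round_key above 0.004 m), for 0.2 s.
2. the key of the square timer is down past half its travel (value of joint square_key above 0.004 m), for 0.2 s.
3. the key of the long timer is down past half its travel (value of joint long_key above 0.004 m), for 0.2 s.
At the end, for the whole second after the job is handed in: All three keys are more than 4 mm down (of 8 mm); the timers stand flat and still on the bench, each within 20 mm of where it was; bottle and vial upright, and they and the screwdriver within 15 mm of where they were (value of joint each of round_key, square_key, long_key above 0.004 m and distance of each of round_timer, square_timer, long_timer from where it was at the start of the episode below 0.02 m and height (world z) of each of round_timer, square_timer, long_timer below 0.006 m and angle between each of round_timer, square_timer, long_timer's own z axis and vertical below 0.1 rad and distance of each of bottle, vial, driver from where it was at the start of the episode below 0.015 m and linear speed of each of round_timer, square_timer, long_timer below 0.02 m/s and angle between each of bottle, vial's own z axis and vertical below 0.15 rad); the robot touches nothing.
It fails at once if the square timer's key is pushed before the round timer runs (value of joint square_key above 0.002 m and not (value of joint round_key above 0.004 m)).
It fails at once if the long timer's key is pushed before the round and square timers run (value of joint long_key above 0.002 m and (not (value of joint round_key above 0.004 m) or not (value of joint square_key above 0.004 m))).
It fails at once if a timer is pressed or pushed with more than 18 N (contact force between any of the fingers, the arm and round_timer above 18 N or contact force between any of the fingers, the arm and square_timer above 18 N or contact force between any of the fingers, the arm and long_timer above 18 N).
It fails at once if a timer is lifted (6 mm), tipped (0.1 rad) or shoved (20 mm) (not (distance of each of round_timer, square_timer, long_timer from where it was at the start of the episode below 0.02 m and height (world z) of each of round_timer, square_timer, long_timer below 0.006 m and angle between each of round_timer, square_timer, long_timer's own z axis and vertical below 0.1 rad)).
It fails at once if the bottle, the vial or the screwdriver is moved (15 mm) or touched firmly (3 N) (not (distance of each of bottle, vial, driver from where it was at the start of the episode below 0.015 m) or contact force between any of the fingers, the arm and bottle above 3 N or contact force between any of the fingers, the arm and vial above 3 N or contact force between any of the fingers, the arm and driver above 3 N).
It also fails if it takes over 45 s, if anything falls off the work surface, if the arm or the gripper's body presses on something with over 40 N, if the wrist force passes 120 N, or if a joint passes its speed limit or range.

## Working session

There is one attempt and no reset: what is moved stays moved. The work goes in short steps, each a Python script; the robot and the scene stay as the last script left them, time stands still between calls to the robot, and variables do not carry over. Pictures are saved under pics/ and viewed, at most 10 in all, crops included, and the job is handed in when it is done.

```bash
mkdir -p pics; cat > h.py <<'E'
import numpy as np, cv2
from cell import manip, get_image, close_job, regions_of, readout
def pts(p, mask):
    v,u=np.nonzero(mask&(p["depth"]>0)); d=p["depth"][v,u]
    c=np.stack([(u-p["cx"])/p["fx"]*d,-(v-p["cy"])/p["fy"]*d,-d,np.ones_like(d)])
    return (np.linalg.inv(p["world_to_cam"])@c)[:3].T
E
python3 - <<'E'
from h import *
print(manip.pinch_z, readout.current_position(), readout.current_ee_rot(), readout.current_clock())
for n in ["scene","side"]:
    p=get_image(n); cv2.imwrite(f"pics/{n}0.png",p["frame"]); print(n,[k for k in p])
    for t in ["round_timer","square_timer","long_timer","round_key_top","square_key_top","long_key_top","bottle","vial","driver"]:
        for r in regions_of(t,p)[:2]:
            q=pts(p,r["region"])
            if len(q): print(t,round(r["conf"],2),r["at"],len(q),np.median(q,0).round(3),np.percentile(q,5,0).round(3),np.percentile(q,95,0).round(3))
E
```

```text
-0.0187 [0.1210109  0.48445976 0.23040687] [ 1.22079421e-01  9.92519762e-01 -1.05827987e-03 -1.34241037e-04] 0.0
scene ['frame', 'depth', 'fx', 'fy', 'cx', 'cy', 'world_to_cam', 'shot']
round_timer 0.89 [225.0, 234.3] 895 [ 0.501 -0.188  0.03 ] [ 0.468 -0.212  0.012] [ 0.522 -0.16   0.046]
square_timer 0.87 [347.0, 106.9] 659 [0.503 0.214 0.029] [0.47  0.198 0.008] [0.524 0.248 0.046]
square_timer 0.72 [376.7, 197.5] 952 [0.698 0.046 0.061] [0.67  0.028 0.015] [0.721 0.069 0.088]
long_timer 0.81 [284.2, 190.0] 1220 [ 0.531 -0.038  0.03 ] [ 0.505 -0.083  0.007] [0.548 0.02  0.046]
round_key_top 0.55 [223.6, 227.5] 218 [ 0.496 -0.186  0.045] [ 0.482 -0.198  0.033] [ 0.506 -0.173  0.048]
square_key_top 0.7 [344.7, 102.9] 190 [0.497 0.224 0.045] [0.482 0.213 0.033] [0.509 0.241 0.047]
long_key_top 0.75 [287.6, 182.4] 308 [ 0.526 -0.03   0.045] [ 0.512 -0.051  0.034] [ 0.537 -0.008  0.047]
bottle 0.95 [375.7, 198.2] 983 [0.699 0.047 0.061] [0.671 0.028 0.01 ] [0.722 0.071 0.088]
vial 0.78 [342.0, 230.3] 262 [ 0.681 -0.054  0.05 ] [ 0.669 -0.06   0.01 ] [ 0.69  -0.04   0.061]
driver 0.77 [
[... 554 characters left out ...]
.173  0.047]
square_key_top 0.43 [244.6, 164.4] 164 [0.494 0.221 0.044] [0.481 0.213 0.03 ] [0.509 0.245 0.048]
long_key_top 0.75 [278.6, 232.9] 283 [ 0.523 -0.035  0.045] [ 0.511 -0.05   0.03 ] [ 0.536 -0.008  0.048]
long_key_top 0.4 [246.3, 165.3] 164 [0.495 0.22  0.044] [0.481 0.213 0.03 ] [0.509 0.243 0.048]
bottle 0.95 [342.0, 190.6] 870 [0.687 0.047 0.056] [0.665 0.029 0.012] [0.719 0.068 0.088]
vial 0.86 [349.0, 222.8] 303 [ 0.675 -0.054  0.041] [ 0.665 -0.059  0.009] [ 0.688 -0.04   0.061]
vial 0.34 [278.3, 234.8] 262 [ 0.522 -0.034  0.045] [ 0.51  -0.05   0.031] [ 0.535 -0.011  0.048]
driver 0.71 [421.3, 308.1] 650 [ 0.723 -0.288  0.023] [ 0.662 -0.313  0.012] [ 0.754 -0.239  0.028]
```

View pics/scene0.png

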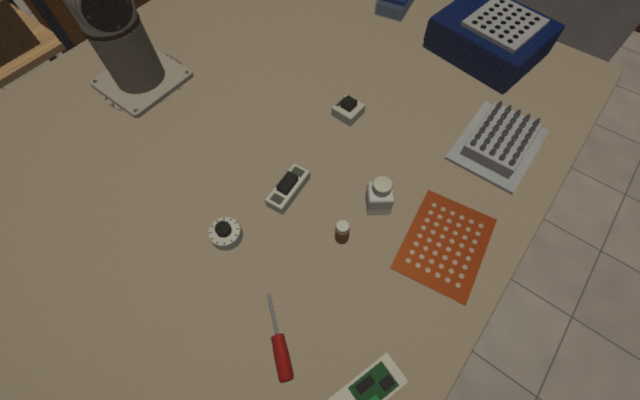

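```bash
python3 - <<'E'
from h import *
manip.command_gripper(0.0)
R=[1,0,0,0]
for p in [[.494,-.186,.2],[.524,-.031,.2],[.495,.227,.2]]:
    print(manip.solve_ik(p,R))
manip.movep([.43,-.186,.22],R)
p=get_image("wrist"); cv2.imwrite("pics/w0.png",p["frame"])
for t in ["round_key_top","round_timer"]:
    for r in regions_of(t,p)[:2]:
        q=pts(p,r["region"]); q=q[q[:,2]>.04] if "key" in t else q
        print(t,round(r["conf"],2),r["at"],len(q),q.mean(0).round(4),np.percentile(q,2,0).round(3),np.percentile(q,98,0).round(3))
print(readout.current_position(),readout.current_contact_force(),readout.current_clock(),readout.current_grip_width())
E
```

```text
[-0.36010105  0.31077445  0.01755655  1.27757842  0.          2.78149161]
[-0.05909143  0.30503374  0.00953866  1.27530125  0.          3.08250122]
[ 0.42997095  0.34352396  0.06404958  1.29132195  0.         -2.71162171]
round_key_top 0.92 [319.4, 103.3] 782 [ 0.4942 -0.1832  0.0428] [ 0.481 -0.196  0.041] [ 0.507 -0.17   0.044]
round_key_top 0.54 [151.1, 66.1] 1605 [ 0.5247 -0.0284  0.0429] [ 0.512 -0.05   0.041] [ 0.538 -0.006  0.044]
[ 0.43028831 -0.18540385  0.22001524] [-0.36304807  0.70586653 -0.10255221] 4.5333 -2.95203852817375e-06
```

```bash
cat >> h.py <<'E'
S=.5**.5; R=[S,S,0,0]
def press(x,y):
    manip.movep([x,y,.12],R); manip.line_to([x,y,.055],.08); manip.sleep(.2)
    f0=np.array(readout.current_contact_force())
    hit=manip.line_to([x,y,.0335],.02,contact_N=6)
    print("hit",hit,np.round(readout.current_position(),4),np.round(np.array(readout.current_contact_force())-f0,2))
    manip.sleep(.2); manip.line_to([x,y,.12],.1)
def look(key,x,y):
    manip.movep([x,y,.22],R)
    p=get_image("wrist")
    for r in regions_of(key,p)[:3]:
        q=pts(p,r["region"]); q=q[q[:,2]>np.median(q[:,2])-.004]
        print(key,round(r["conf"],2),len(q),q.mean(0).round(4),np.percentile(q,2,0).round(3),np.percentile(q,98,0).round(3))
    print(readout.current_clock())
    return p
E
python3 - <<'E'
from h import *
press(.494,-.184)
p=look("round_key_top",.494,-.12); cv2.imwrite("pics/w1.png",p["frame"])
E
```

```text
hit False [ 0.494  -0.184   0.0339] [-2.95  1.41  3.89]
round_key_top 0.69 533 [ 0.4944 -0.1814  0.0346] [ 0.482 -0.195  0.032] [ 0.507 -0.169  0.036]
10.1417
```

View pics/w1.png

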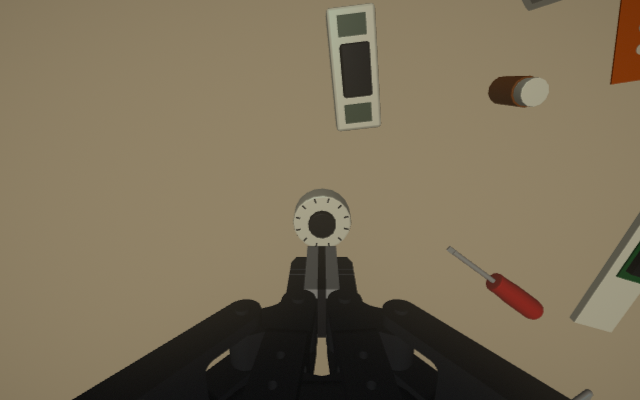

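The picture shows the round timer upright at (322,222) with its key sunk by about 8 mm. The long timer at (355,68) hasn't moved. Next is the square one.

```bash
python3 - <<'E'
from h import *
look("square_key_top",.495,.165)
E
```

```text
square_key_top 0.84 1065 [0.4966 0.2305 0.0428] [0.482 0.216 0.041] [0.511 0.244 0.044]
11.3417
```

```bash
python3 - <<'E'
from h import *
press(.4965,.229)
look("square_key_top",.495,.165)
look("long_key_top",.5245,-.095)
E
```

```text
hit False [0.4965 0.229  0.0339] [-1.94 -1.66  4.44]
16.1333
long_key_top 0.72 1428 [ 0.5249 -0.0264  0.0428] [ 0.512 -0.049  0.041] [ 0.538 -0.006  0.044]
17.2583
```

```bash
python3 - <<'E'
from h import *
p=look("square_key_top",.48,.15); cv2.imwrite("pics/w2.png",p["frame"])
for r in regions_of("square_timer",p)[:1]:
    m=r["region"]&(p["frame"].max(2)<70); q=pts(p,m); print(len(q),np.median(q,0).round(4))
E
```

```text
square_key_top 0.83 1069 [0.4966 0.2304 0.0348] [0.482 0.216 0.033] [0.511 0.244 0.036]
square_key_top 0.68 672 [0.5316 0.0102 0.0295] [ 0.519 -0.017  0.023] [0.543 0.029 0.042]
18.3417
1022 [0.4962 0.231  0.0348]
```

View pics/w2.png

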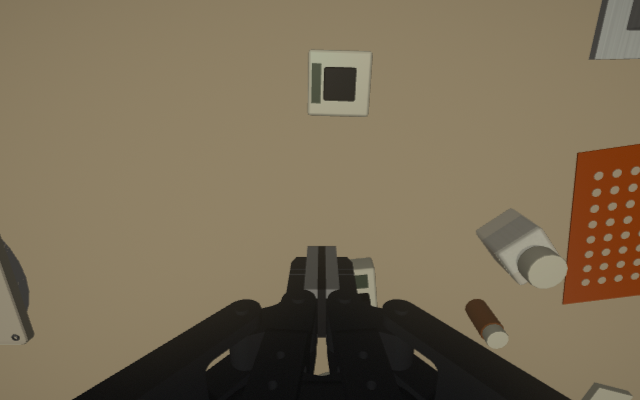

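The square timer is in place at (340,83) with its key down 8 mm, so I'll press the long one.

```bash
python3 - <<'E'
from h import *
press(.5247,-.028)
p=look("long_key_top",.5,-.11); look("long_key_top",.43,-.028)
p=get_image("scene"); cv2.imwrite("pics/end.png",p["frame"])
for t in ["round_key_top","square_key_top","bottle","vial","driver"]:
    for r in regions_of(t,p)[:1]: print(t,np.median(pts(p,r["region"]),0).round(3))
E
```

```text
hit False [ 0.5247 -0.028   0.0339] [-2.52  1.07  5.48]
long_key_top 0.81 1444 [ 0.5248 -0.0266  0.0348] [ 0.512 -0.049  0.033] [ 0.538 -0.005  0.036]
23.5333
long_key_top 0.84 1160 [ 0.5241 -0.0259  0.0346] [ 0.511 -0.048  0.032] [ 0.537 -0.004  0.036]
24.1417
round_key_top [ 0.494 -0.185  0.037]
square_key_top [0.497 0.226 0.037]
bottle [0.698 0.047 0.061]
vial [0.699 0.046 0.061]
driver [ 0.727 -0.287  0.024]
```

```bash
python3 -c "
from h import *
print(close_job())"
```

```text
the job is handed in; nothing more can be done
None
```

I pressed the three timer keys in order (round, square, long); the cameras show each about 8 mm down with the timers, bottle and screwdriver where they were, and the job is handed in. The last check mistook the bottle for the vial, so the vial's position wasn't re-measured, but the arm never went near it.

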